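Clear the book and lay the pressing board flush on it

TASK

The small black book is to be pressed. First take the eraser off it and lay it on the bare bench; then pick up the pressing board by its wooden grip and lower it gently onto the book, face up, so that its edges are flush with the book's cover all round. Do not push the book along the bench, and leave the other things where they are.

Things in the scene. Friction and masses are not known exactly. Their poses are not given: they have to be found in the camera images.
- book: the small black book, 210 x 151 x 16 mm, about 0.4 kg, lying loose and flat on the bench by itself (not the pile of larger black books at the far left). Origin: centre of its underside and of its outline; x along its 210 mm side, y along its 151 mm side, z up; its upper cover is 16 mm above the origin.
- pressing_board: pale plywood pressing board, 210 x 151 x 12 mm (the outline of the book), brass strips on its long edges, 0.4 to 0.75 kg, loose on the bench. Along its long middle line a dark wooden grip bar, 120 mm long, 24 mm wide, 30 to 56 mm above the board's underside, on two posts. Origin: centre of the underside; x along the 210 mm side and the bar, y along the 151 mm side, z up. Same either way round.
- eraser: the eraser, white with a blue sleeve, 20 x 44 x 12 mm, 25 g, lying flat on the book's upper cover at the start. Origin: centre of its underside; x along its 20 mm side, y along its 44 mm side, z up.
- free_spot (a point): a point on top of the thin brown mat (3 mm, part of the bench) at the left between the work and the pile of larger books, round which a strip about 80 mm wide (in y) and 150 mm long (in x) is always bare: a good place for the eraser, though any bare bench will do. Its frame is the world's.
- tea_glass: bystander: tea glass, 62 mm wide and 86 mm high, standing at the right behind the work. Origin: centre of its underside, z up.
- thread_spool_3: bystander: spool of white thread, 58 mm wide and 55 mm high, standing behind the work. Origin: centre of its underside, z up.
- stapler: bystander: black stapler, 34 x 135 x 49 mm, standing behind the work at the right. Origin: centre of its underside, y along its length, z up.

How it is judged:
By the outcome, as a careful person would: the job done as asked, in the order asked, and still so for the second after the job is handed in, with the robot touching nothing.
It also fails if it takes over 62 s, if anything falls off the work surface, if the arm or the gripper's body presses on something with over 40 N, if the wrist force passes 120 N, or if a joint passes its speed limit or range.

ROBOT

A 6-joint arm with a two-finger parallel gripper is mounted at the origin on a cart in front of the work surface, level with it; the furniture and walls round the work are solid. World frame = base frame: x ahead of the robot, y to its left, z up, the work surface at z = 0. Lengths are in m, angles in rad, forces in N, time in s.
With the tool pointing down it reaches from about 0.35 to 0.975 m from the base axis. Payload 7.1 kg.
Tool frame: the origin (TCP) lies at the very end of the fingers, on their centre line; the grasp point (between the pads) lies 19 mm behind it; z points along the fingers, y is the line along which they close (so a half turn about z gives the same grasp; the last joint's range is limited). The gripper opens to 88 mm and grips with 3 to 60 N. Pads are 20 mm wide; open, the fingers measure 115 mm over their backs; the gripper's body (75 mm by 178 mm) begins 61 mm behind the grasp point.
Start: joints at [-1.256, 0.423, 1.63, -0, 1.089, -0.019], TCP at [0.205, -0.59, 0.223] pointing down, gripper open.
Joint ranges: [-3, 3], [-0.9, 2.11], [0.09, 2.58], [-1.31, 4.45], [0.11, 2.69], [-2.54, 2.54]. Speed limits (rad/s): [2.39, 2.39, 3.01, 3.14, 3.14, 3.14].

INTERFACE

Orientations are given as a unit quaternion [w, x, y, z].
In Python, from cell import manip, viewer, readout gives the robot as it stands (manip), with the cameras (viewer) and the readings (readout).
- The arm moves only by the tool jog_arm, called as name(argument=value, ...) on one line, values as JSON. Schema: {"type":"object","properties":{"segments":{"type":"string"},"jaw":{"type":"number"},"only":{"type":"string"},"quiet":{"type":"boolean"},"lines":{"type":"string"}},"required":["segments"],"additionalProperties":false}. segments is a string of 1 to 20 rows, parted by semicolons, with the numbers parted by spaces; each row has 6 numbers: dx, dy, dz in fractions of the full range, 1 being 1 m, then a rotation vector rx, ry, rz in fractions of the full range, 1 being 4 rad; each row is the pose to reach, as a shift and turn from the pose commanded when the call began, along the tool's axes at that moment; what a row does not reach only later rows make up. A row lasts 1/10 s, in which the tool goes at most 0.05 m and 0.15 rad, less where a joint would pass 70% of its speed; a pose out of reach is approached as far as the arm can. jaw is the opening from 0.0 (shut) to 1.0 (fully open), set as the call begins (left out keeps the last). The fingers move at their own pace and stop on an object; the grip force is fixed at half the most. Time passes only in rows, so rows that do not move let the fingers close. The tool returns the time, the measured TCP pose, the force, the opening and the grip force at its end. only (a regular expression) keeps the lines of the reply that match it, lines (a string "A,B") keeps lines A to B, and quiet returns only ok. Input that does not fit is refused with a message, and nothing moves.
- readout.observe(): the state, without advancing time (a new reading comes with each control period).
- viewer.camera(name): name is "scene" or "top"; returns a dict with "img" (480x640x3 uint8, red, green, blue), "z_map" (480x640 float32, m along the optical axis (not along the pixel's ray), 0 where there is no reading), "fov_y" (degrees; the focal length in pixels is half the picture's height over the tangent of half this angle, whatever the lens; pixels are square), "cx", "cy" (the principal point, pixels), "extrinsics" (4x4, takes a point from world to camera coordinates). Camera axes: x right, y down, z forward; pixel columns grow to the right and rows downward; lengths in m; the calibration is good to about 2 mm. A picture is of the moment at which its call begins.
- manip.hand_in(): hands the job in; it is judged then, once.
The state is a dict: "t": time; "joint_pos": joint angles; "joint_vel": joint speeds; "tau": joint torques, N m; "tool_pos": TCP position; "eef_rot": TCP orientation; "contact_force": force on the tool from outside, world axes, zero at the start; "wrist_torque": the same for the moment, N m; "gripper_width": opening from 0.0 (shut) to 1.0 (fully open); "finger_force": force on a finger pad.
Only numpy, scipy, OpenCV 4.12 (cv2) and the standard library are available. Lean on these libraries where they do the work, as an engineer would, in place of code of your own. Each camera call takes 0.05 s, during which the arm holds its last target. There are 200 camera calls.

## Working session

There is one attempt and no reset: what is moved stays moved. The work goes in short steps, Python scripts to look and compute and a tool call to move; the robot and the scene stay as the last step left them, time stands still between calls to the robot, and variables do not carry over. Pictures are saved under pics/ and viewed, at most 10 in all, crops included, and the job is handed in when it is done.

```bash
ls; mkdir -p pics
```

Run:
```python
from cell import manip, viewer, readout
import cv2,numpy as np
for n in("scene","top"):
    c=viewer.camera(n); np.savez(f"{n}0.npz",**c); cv2.imwrite(f"pics/{n}0.png",c["img"][...,::-1])
    print(n,c["fov_y"],c["cx"],c["cy"],np.round(c["extrinsics"],3).tolist(),(c["z_map"]>0).mean())
s=readout.observe();print(s)
```

```text
cell.py
pics
scene 42.548656361635096 322.2684377609868 229.90200983211457 [[-0.813, -0.583, -0.007, 0.487], [-0.229, 0.331, -0.915, 0.172], [0.536, -0.742, -0.402, 1.318], [0.0, 0.0, 0.0, 1.0]] 0.9959765625
top 49.73766932150212 311.56423814007013 242.9016782343909 [[0.022, -1.0, -0.009, 0.052], [-0.996, -0.021, -0.087, 0.578], [0.087, 0.011, -0.996, 1.097], [0.0, 0.0, 0.0, 1.0]] 0.996181640625
{'t': 0.1, 'joint_pos': array([-1.25597790e+00,  4.23767740e-01,  1.63054562e+00,  1.69158731e-06,
        1.08859833e+00, -1.89685792e-02]), 'joint_vel': array([ 0.00063111, -0.00091947, -0.00270956, -0.0010015 ,  0.00012584,
        0.00100926]), 'tau': array([ 6.26580550e-04, -5.45612955e+01, -2.74327433e+01,  6.45602262e-02,
        1.87789119e-02, -2.70025419e-05]), 'tool_pos': array([ 0.20466378, -0.59004772,  0.22200406]), 'eef_rot': array([-6.52425357e-04,  9.86105426e-01,  1.66119396e-01, -9.64627560e-05]), 'contact_force': array([0.21769866, 0.79038334, 0.00511412]), 'wrist_torque': array([ 0.01695753,  0.01076718, -0.04624146]), 'finger_force': 0.0, 'gripper_width': 0.999044456255323}
```

View pics/top0.png

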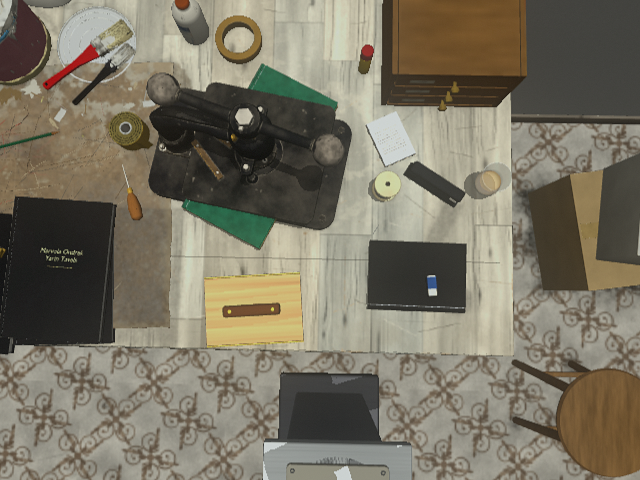

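View pics/scene0.png

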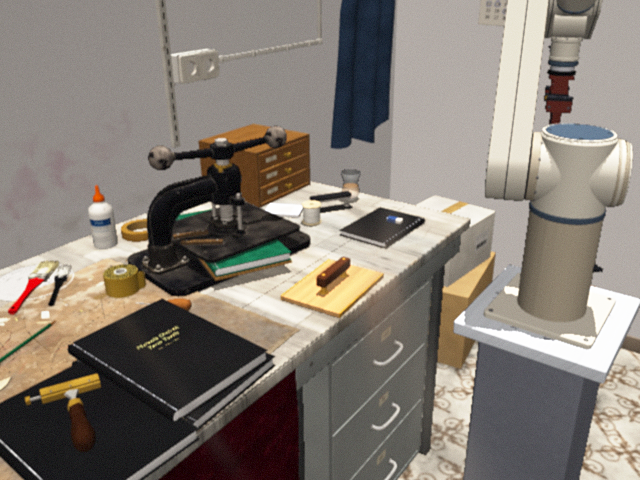

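The top view shows the book centred at about (417,276), with the eraser on it at (432,286). The board is at about (253,310) with its grip at (251,310). The bench between them, around (335,290), is bare. The scene view confirms that the board is face up.

Create h.py:
```python
import numpy as np,cv2
from cell import manip, viewer, readout
from scipy.spatial.transform import Rotation as R
def load(n,new=None):
    if new is None: return dict(np.load(f"{n}0.npz"))
    c=viewer.camera(n); np.savez(f"{n}{new}.npz",**c); cv2.imwrite(f"pics/{n}{new}.png",c["img"][...,::-1]); return c
def K(c): return 240/np.tan(np.radians(c["fov_y"])/2)
def cast(c,uv,z):
    f=K(c);E=c["extrinsics"];uv=np.asarray(uv,float)
    d=np.c_[(uv[:,0]-c["cx"])/f,(uv[:,1]-c["cy"])/f,np.ones(len(uv))]@E[:3,:3]
    o=-E[:3,:3].T@E[:3,3]
    return o+d*((z-o[2])/d[:,2])[:,None]
def cloud(c):
    f=K(c);E=c["extrinsics"];v,u=np.mgrid[:480,:640];z=c["z_map"]
    p=np.stack([(u-c["cx"])/f*z,(v-c["cy"])/f*z,z],-1)
    return (p-E[:3,3])@E[:3,:3]
def rect(c,mask,z,box):
    m=np.zeros((480,640),np.uint8);u0,v0,u1,v1=box;m[v0:v1,u0:u1]=mask[v0:v1,u0:u1]
    cs,_=cv2.findContours(m,cv2.RETR_EXTERNAL,cv2.CHAIN_APPROX_NONE)
    k=max(cs,key=cv2.contourArea)[:,0]
    p=cast(c,k,z)[:,:2]
    (x,y),(w,h),a=cv2.minAreaRect((p*1000).astype(np.float32))
    if w<h: w,h,a=h,w,a+90
    return np.round([x,y,w,h,(a+90)%180-90],1)
```

Run:
```python
from h import *
c=load("top"); P=cloud(c); hsv=cv2.cvtColor(c["img"],cv2.COLOR_RGB2HSV); H,S,V=cv2.split(hsv)
print("cam",-c["extrinsics"][:3,:3].T@c["extrinsics"][:3,3])
for n,(u,v) in dict(book=(400,260),eraser=(432,290),board=(230,290),bar=(251,310),bench=(335,300),mat=(140,270)).items(): print(n,P[v,u].round(4),H[v,u],S[v,u],V[v,u])
bm=((V<90)).astype(np.uint8)
print("book",rect(c,bm,.016,(345,225,490,330)))
print("book-h",rect(c,((P[...,2]>.010)).astype(np.uint8),.016,(345,225,490,330)))
print("board",rect(c,((S>60)).astype(np.uint8),.012,(190,255,320,365)))
print("board-h",rect(c,((P[...,2]>.007)).astype(np.uint8),.012,(190,255,320,365)))
print("bar",rect(c,((P[...,2]>.035)).astype(np.uint8),.056,(190,255,320,365)))
print("barc",rect(c,((V<150)).astype(np.uint8),.056,(215,295,290,325)))
print("eraser",rect(c,((V>130)|(S>150)).astype(np.uint8),.028,(420,268,445,300)))
print("eraser-h",rect(c,((P[...,2]>.022)).astype(np.uint8),.028,(420,268,445,302)))
for n,b in dict(book=(360,235,475,320),board=(195,260,312,355),er=(418,265,450,305)).items():
    x=c["img"][b[1]:b[3],b[0]:b[2],::-1]; cv2.imwrite(f"pics/{n}c.png",cv2.resize(x,None,fx=5,fy=5,interpolation=0))
```

```text
cam [0.47967646 0.05144997 1.14351106]
book [ 0.5448 -0.1292  0.0147] 24 25 51
eraser [ 0.4812 -0.1961  0.0275] 43 14 212
board [0.4715 0.2396 0.0127] 23 109 208
bar [0.4313 0.187  0.0565] 13 142 115
bench [ 0.4546  0.0101 -0.0027] 30 26 166
mat [0.511  0.4418 0.003 ] 19 70 117
book [ 511.  -164.3  213.   149.7   89. ]
book-h [ 511.9 -165.5  211.3  150.5   89. ]
board [431.  188.1 210.7 153.4 -85.5]
board-h [432.4 188.2 210.  151.6 -85.4]
bar [433.1 188.2 120.1  25.6 -85.5]
barc [431.9 187.1 121.2  24.7 -85.5]
eraser [ 491.8 -195.2   43.3   17.9    4. ]
eraser-h [ 492.3 -194.7   43.2   20.8    6.5]
```

View pics/bookc.png

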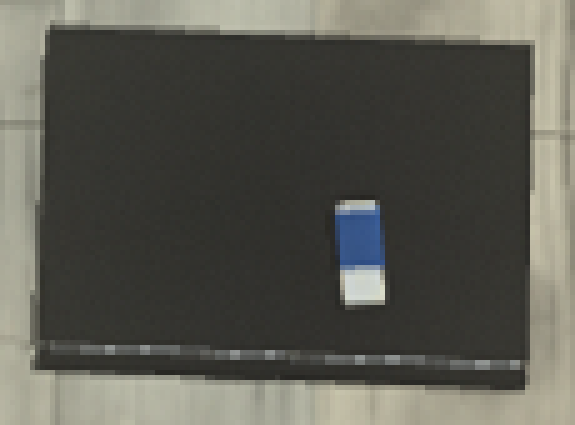

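The crop shows the book's cover outline cleanly, with the eraser (blue sleeve) at about (432,286) lying nearly along world x. Next I'll refine the edges with line fits and work out the tool-axis shifts.

Add to h.py:
```python
def edges(c,box,z,dark,chan,guess,zs=None):
    """sub-pixel rectangle: along each side of guess (x,y,L,W,deg) sample across it, take the half-way crossing, fit a line offset"""
    x,y,L,W,a=guess; t=np.radians(a); X=np.array([np.cos(t),np.sin(t)]);Y=np.array([-X[1],X[0]]);o=np.array([x,y])/1000
    f=K(c);E=c["extrinsics"];out={}
    for n,(N,T,h,l) in dict(xp=(X,Y,L/2,W/2),xm=(-X,Y,L/2,W/2),yp=(Y,X,W/2,L/2),ym=(-Y,X,W/2,L/2)).items():
        s=np.linspace(-.85,.85,80)*l/1000; d=np.linspace(-10,10,81)/1000
        p=o+N*(h/1000+d[None,:,None])+T*s[:,None,None]
        q=np.concatenate([p,np.full(p.shape[:2]+(1,),z)],-1)@E[:3,:3].T+E[:3,3]
        u=(q[...,0]/q[...,2]*f+c["cx"]).astype(np.float32);v=(q[...,1]/q[...,2]*f+c["cy"]).astype(np.float32)
        g=cv2.remap(chan.astype(np.float32),u,v,cv2.INTER_LINEAR)
        pr=np.median(g,0); gr=np.abs(np.gradient(g,axis=1)); gr[gr<gr.max(1,keepdims=True)*.5]=0
        e=(gr*d).sum(1)/gr.sum(1)*1000
        k=np.abs(e-np.median(e))<2; m=np.polyfit(s[k],e[k],1)
        out[n]=(round(m[1],2),round(np.degrees(m[0]/1000),2),int(k.sum()))
    return out
```

Run:
```python
from h import *
c=load("top"); hsv=cv2.cvtColor(c["img"],cv2.COLOR_RGB2HSV)
print(edges(c,0,.016,1,hsv[...,2],(511.5,-165,210,151,89)))
print(edges(c,0,.012,0,hsv[...,1],(431.7,188.1,210,151,94.5)))
print(edges(c,0,.056,0,hsv[...,2],(432,187.7,120,24,94.5)))
s=readout.observe();q=s["eef_rot"];M=R.from_quat(q[[1,2,3,0]]).as_matrix();print(M.round(3).tolist())
print((M.T@(np.array([.492,-.195,.10])-s["tool_pos"])).round(4))
```

```text
{'xp': (np.float64(1.66), np.float64(0.31), 79), 'xm': (np.float64(1.23), np.float64(0.37), 79), 'yp': (np.float64(-0.37), np.float64(0.11), 64), 'ym': (np.float64(-0.77), np.float64(0.02), 80)}
{'xp': (np.float64(0.11), np.float64(-0.08), 80), 'xm': (np.float64(-0.1), np.float64(0.06), 80), 'yp': (np.float64(0.38), np.float64(0.22), 79), 'ym': (np.float64(-0.39), np.float64(0.14), 80)}
{'xp': (np.float64(-0.02), np.float64(-1.43), 77), 'xm': (np.float64(0.58), np.float64(-0.57), 80), 'yp': (np.float64(0.34), np.float64(0.05), 71), 'ym': (np.float64(0.05), np.float64(-0.07), 73)}
[[0.945, 0.328, -0.0], [0.328, -0.945, 0.001], [0.0, -0.001, -1.0]]
[ 0.4009 -0.2789  0.1224]
```

Careful with the scale: turns go in shares of 4 rad. That gives: 0.255 rad is 0.0638.

jog_arm(segments="0.03 -0.02 0.01 0 0 0.005;0.07 -0.05 0.02 0 0 0.0125;0.11 -0.077 0.03 0 0 0.0225;0.15 -0.104 0.04 0 0 0.03;0.19 -0.132 0.055 0 0 0.0375;0.23 -0.16 0.07 0 0 0.045;0.27 -0.188 0.08 0 0 0.0525;0.31 -0.216 0.09 0 0 0.0575;0.35 -0.244 0.1 0 0 0.0625;0.38 -0.265 0.115 0 0 0.0638;0.401 -0.279 0.122 0 0 0.0638;0.401 -0.279 0.122 0 0 0.0638;0.401 -0.279 0.122 0 0 0.0638;0.401 -0.279 0.122 0 0 0.0638", jaw=0.55)

```text
t: 1.5
tool_pos: [0.4918, -0.1962, 0.1009]
eef_rot: [0.0, 0.999, 0.039, -0.0]
contact_force: [0.1, -0.8, -1.2]
gripper_width: 0.549
finger_force: 0.0
```

Run:
```python
from h import *
s=readout.observe();q=s["eef_rot"];M=R.from_quat(q[[1,2,3,0]]).as_matrix();print(M.round(3).tolist(),s["joint_pos"].round(2))
print((M.T@(np.array([.492,-.195,.018])-s["tool_pos"])).round(4))
c=load("scene",1)
```

```text
[[0.997, 0.078, -0.0], [0.078, -0.997, -0.0], [-0.0, 0.0, -1.0]] [-0.4   0.46  1.92 -0.    0.76  1.09]
[ 0.0003 -0.0012  0.0829]
```

jog_arm(segments="0 -0.001 0.025 0 0 0;0 -0.001 0.05 0 0 0;0 -0.001 0.065 0 0 0;0 -0.001 0.072 0 0 0;0 -0.001 0.077 0 0 0;0 -0.001 0.08 0 0 0;0 -0.001 0.081 0 0 0;0 -0.001 0.082 0 0 0;0 -0.001 0.082 0 0 0;0 -0.001 0.082 0 0 0")

```text
t: 2.55
tool_pos: [0.4924, -0.1946, 0.019]
eef_rot: [0.0, 0.999, 0.039, 0.0]
contact_force: [0.2, -0.2, -0.1]
gripper_width: 0.545
finger_force: 0.0
```

jog_arm(segments="0 0 0 0 0 0;0 0 0 0 0 0;0 0 0 0 0 0;0 0 0 0 0 0;0 0 0 0 0 0;0 0 0 0 0 0;0 0 0 0 0 0;0 0 0 0 0 0", jaw=0.0)

```text
t: 3.35
tool_pos: [0.4922, -0.1945, 0.0187]
eef_rot: [0.0, 0.999, 0.039, 0.0]
contact_force: [0.2, -0.1, 0.7]
gripper_width: 0.212
finger_force: 30.0
```

jog_arm(segments="0 0 -0.005 0 0 0;0 0 -0.02 0 0 0;0 0 -0.04 0 0 0;-0.002 -0.02 -0.05 0 0 0;-0.004 -0.05 -0.05 0 0 0;-0.007 -0.09 -0.05 0 0 0;-0.01 -0.13 -0.05 0 0 0;-0.013 -0.17 -0.05 0 0 0;-0.015 -0.195 -0.05 0 0 0;-0.016 -0.208 -0.05 0 0 0;-0.016 -0.208 -0.05 0 0 0;-0.016 -0.208 -0.05 0 0 0")

```text
t: 4.55
tool_pos: [0.4604, 0.0111, 0.0691]
eef_rot: [0.0, 0.999, 0.04, 0.0]
contact_force: [0.4, 0.6, 0.5]
gripper_width: 0.213
finger_force: 30.0
```

Run:
```python
from h import *
c=load("top",2); P=cloud(c)
cv2.imwrite("pics/b2.png",cv2.resize(c["img"][200:370,180:500,::-1],None,fx=2.5,fy=2.5))
s=readout.observe();print(s["tool_pos"].round(4),s["gripper_width"],s["finger_force"])
```

```text
[0.4604 0.0108 0.069 ] 0.21030205232452467 29.999854266643524
```

View pics/b2.png

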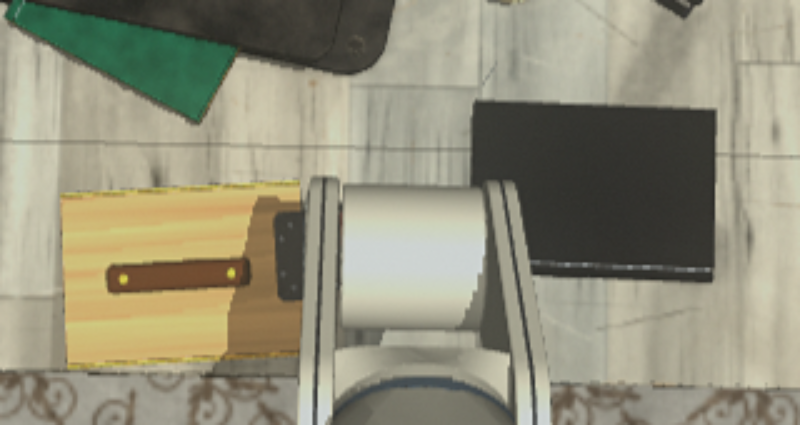

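The eraser is off the book and held between the fingers. The gripper body partly overhangs the board but stays well clear of it in height. Now I'll lower the eraser and release it.

jog_arm(segments="0 0 0.02 0 0 0;0 0 0.04 0 0 0;0 0 0.055 0 0 0;0 0 0.06 0 0 0;0 0 0.063 0 0 0;0 0 0.0645 0 0 0;0 0 0.0655 0 0 0;0 0 0.0655 0 0 0;0 0 0.0655 0 0 0")

```text
t: 5.5
tool_pos: [0.4601, 0.0116, 0.0036]
eef_rot: [0.0, 0.999, 0.039, 0.0]
contact_force: [-0.8, 0.3, -1.2]
gripper_width: 0.211
finger_force: 30.0
```

jog_arm(segments="0 0 0 0 0 0;0 0 0 0 0 0;0 0 0 0 0 0;0 0 0 0 0 0;0 0 -0.01 0 0 0;0 0 -0.04 0 0 0;0 0 -0.08 0 0 0;0 0 -0.11 0 0 0;0 0 -0.11 0 0 0;0 0 -0.11 0 0 0", jaw=0.45)

```text
t: 6.5
tool_pos: [0.4602, 0.0116, 0.1141]
eef_rot: [0.0, 0.999, 0.039, 0.001]
contact_force: [-0.5, -0.2, -0.4]
gripper_width: 0.447
finger_force: 0.0
```

Run:
```python
from h import *
s=readout.observe();q=s["eef_rot"];M=R.from_quat(q[[1,2,3,0]]).as_matrix()
a=np.degrees(np.arctan2(M[1,1],M[0,1]));print(a,"turn tool z",np.radians(a-4.54),s["gripper_width"])
print((M.T@(np.array([.4315,.1878,.10])-s["tool_pos"])).round(4))
```

```text
-85.4820352113215 turn tool z -1.5711809137838297 0.4474179716887692
[-0.0148 -0.1779  0.0141]
```

Converted, -1.571 rad is -0.3928.

jog_arm(segments="-0.001 -0.01 0 0 0 -0.035;-0.003 -0.03 0 0 0 -0.07;-0.004 -0.05 0 0 0 -0.105;-0.006 -0.07 0 0 0 -0.14;-0.007 -0.09 0 0 0 -0.175;-0.009 -0.11 0 0 0 -0.21;-0.01 -0.13 0 0 0 -0.245;-0.012 -0.145 0 0 0 -0.28;-0.013 -0.16 0 0 0 -0.315;-0.0148 -0.17 0.01 0 0 -0.35;-0.0148 -0.178 0.014 0 0 -0.375;-0.0148 -0.178 0.014 0 0 -0.3928;-0.0148 -0.178 0.014 0 0 -0.3928;-0.0148 -0.178 0.014 0 0 -0.3928;-0.0148 -0.178 0.014 0 0 -0.3928", jaw=0.6)

```text
t: 8.0
tool_pos: [0.4308, 0.1876, 0.0988]
eef_rot: [-0.0, 0.679, 0.734, -0.0]
contact_force: [0.2, 0.7, -0.1]
gripper_width: 0.603
finger_force: 0.0
```

Run:
```python
from h import *
s=readout.observe();q=s["eef_rot"];M=R.from_quat(q[[1,2,3,0]]).as_matrix()
print(M.round(4).tolist());print(np.degrees(np.arctan2(M[1,1],M[0,1])),s["gripper_width"])
print((M.T@(np.array([.4315,.1878,.024])-s["tool_pos"])).round(4))
c=load("scene",3); cv2.imwrite("pics/s3.png",cv2.resize(c["img"][170:340,230:500,::-1],None,fx=2.9,fy=2.9))
```

```text
[[-0.0772, 0.997, -0.0008], [0.997, 0.0772, -0.0003], [-0.0003, -0.0009, -1.0]]
4.4271681442059725 0.602660049718801
[0.0002 0.0008 0.0748]
```

View pics/s3.png

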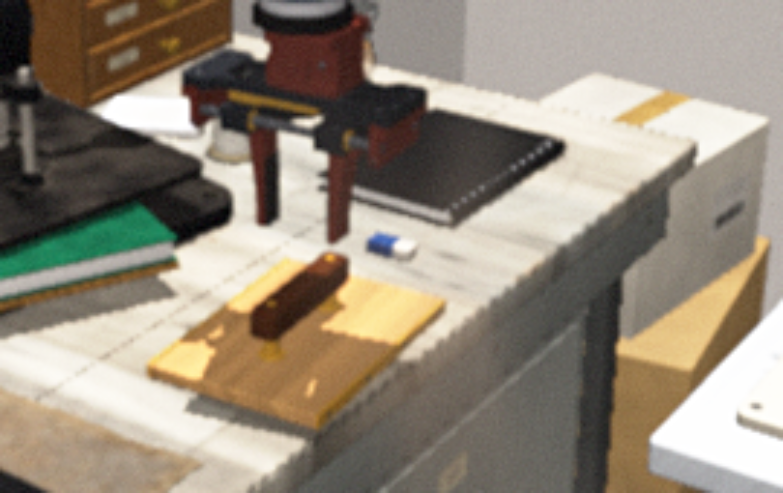

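The eraser lies flat on the bare bench at about (392,246) in the crop. The gripper straddles the bar. Next I'll descend and close.

Converted, -0.002 rad is -0.0005.

jog_arm(segments="0 0.0008 0.02 0 0 -0.0005;0 0.0008 0.04 0 0 -0.0005;0 0.0008 0.055 0 0 -0.0005;0 0.0008 0.065 0 0 -0.0005;0 0.0008 0.07 0 0 -0.0005;0 0.0008 0.073 0 0 -0.0005;0 0.0008 0.0745 0 0 -0.0005;0 0.0008 0.0745 0 0 -0.0005;0 0.0008 0.0745 0 0 -0.0005")

```text
t: 8.95
tool_pos: [0.4322, 0.1881, 0.0251]
eef_rot: [0.0, 0.678, 0.735, 0.0]
contact_force: [0.1, -0.1, -0.6]
gripper_width: 0.601
finger_force: 0.0
```

jog_arm(segments="0 0 0 0 0 0;0 0 0 0 0 0;0 0 0 0 0 0;0 0 0 0 0 0;0 0 0 0 0 0;0 0 0 0 0 0;0 0 0 0 0 0;0 0 0 0 0 0;0 0 0 0 0 0", jaw=0.0)

```text
t: 9.85
tool_pos: [0.4319, 0.1879, 0.0247]
eef_rot: [0.0, 0.678, 0.735, 0.0]
contact_force: [0.3, 0.5, 2.6]
gripper_width: 0.269
finger_force: 30.0
```

Run:
```python
from h import *
s=readout.observe();print(s["tool_pos"].round(4),s["gripper_width"],s["wrist_torque"].round(2))
```

```text
[0.4319 0.1879 0.0247] 0.26921198359963383 [-0.1  -0.04 -0.1 ]
```

jog_arm(segments="0 0 -0.003 0 0 0;0 0 -0.01 0 0 0;0 0 -0.025 0 0 0;0 0 -0.045 0 0 0;0 0 -0.065 0 0 0;0 0 -0.075 0 0 0;0 0 -0.08 0 0 0;0 0 -0.08 0 0 0;0 0 -0.08 0 0 0")

```text
t: 10.75
tool_pos: [0.4314, 0.1877, 0.1041]
eef_rot: [-0.0, 0.678, 0.735, -0.0]
contact_force: [-0.1, 0.5, -5.9]
gripper_width: 0.273
finger_force: 30.0
```

Run:
```python
from h import *
s=readout.observe();q=s["eef_rot"];M=R.from_quat(q[[1,2,3,0]]).as_matrix()
a=np.degrees(np.arctan2(M[1,1],M[0,1]));print(M.round(4).tolist(),a,s["wrist_torque"].round(2),s["contact_force"].round(2))
print("turn",np.radians(a-(-0.95)),(M.T@(np.array([.5113,-.1654,.105])-s["tool_pos"])).round(4))
```

```text
[[-0.0809, 0.9967, -0.001], [0.9967, 0.0809, -0.0004], [-0.0003, -0.001, -1.0]] 4.641353648625989 [-0.02 -0.07 -0.03] [-0.11  0.46 -5.93]
turn 0.09758753081192163 [-0.3584  0.0511 -0.0008]
```

Converted, 0.0976 rad is 0.0244.

jog_arm(segments="-0.01 0.0015 0 0 0 0.0025;-0.03 0.004 0 0 0 0.005;-0.06 0.0085 0 0 0 0.0075;-0.09 0.013 0 0 0 0.01;-0.12 0.017 0 0 0 0.0125;-0.15 0.021 0 0 0 0.015;-0.18 0.026 0 0 0 0.0175;-0.21 0.03 0 0 0 0.02;-0.24 0.034 0 0 0 0.0225;-0.27 0.0385 0 0 0 0.0244;-0.3 0.043 0 0 0 0.0244;-0.325 0.046 0 0 0 0.0244;-0.345 0.049 0 0 0 0.0244;-0.355 0.0505 0 0 0 0.0244;-0.3584 0.0511 0 0 0 0.0244;-0.3584 0.0511 0 0 0 0.0244;-0.3584 0.0511 0 0 0 0.0244")

```text
t: 12.45
tool_pos: [0.5112, -0.1643, 0.1044]
eef_rot: [-0.001, 0.713, 0.701, -0.0]
contact_force: [-0.1, 0.3, -5.5]
gripper_width: 0.268
finger_force: 30.0
```

jog_arm(segments="0 0 0.015 0 0 0;0 0 0.03 0 0 0;0 0 0.04 0 0 0;0 0 0.043 0 0 0;0 0 0.043 0 0 0;0 0 0.043 0 0 0")

```text
t: 13.05
tool_pos: [0.5122, -0.1651, 0.0621]
eef_rot: [0.0, 0.713, 0.701, 0.0]
contact_force: [-1.3, -0.6, -5.8]
gripper_width: 0.276
finger_force: 30.0
```

Run:
```python
from h import *
for k in range(3):
    c=load("scene",4+k)
    s=readout.observe();q=s["eef_rot"];M=R.from_quat(q[[1,2,3,0]]).as_matrix()
    a=np.degrees(np.arctan2(M[1,1],M[0,1]));print(a,s["tool_pos"].round(4),M[:,2].round(4),(M.T@(np.array([.5113,-.1654,.0407])-s["tool_pos"])).round(4))
load("top",7)
cv2.imwrite("pics/s4.png",cv2.resize(c["img"][150:270,300:480,::-1],None,fx=4.4,fy=4.4,interpolation=cv2.INTER_CUBIC))
```

```text
-0.9405634214206303 [ 0.5123 -0.1652  0.0622] [ 1.e-03 -3.e-04 -1.e+00] [-0.0002 -0.001   0.0215]
-0.9447605936399376 [ 0.5123 -0.1652  0.0623] [ 1.1e-03 -4.0e-04 -1.0e+00] [-0.0002 -0.001   0.0216]
-0.9513184800674598 [ 0.5122 -0.1653  0.0623] [ 1.e-03 -4.e-04 -1.e+00] [-0.0001 -0.0009  0.0216]
```

View pics/s4.png

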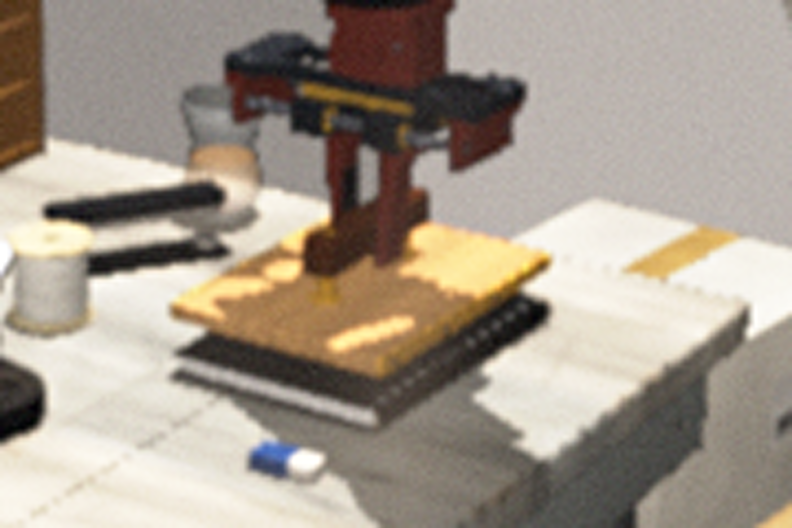

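View pics/top7.png

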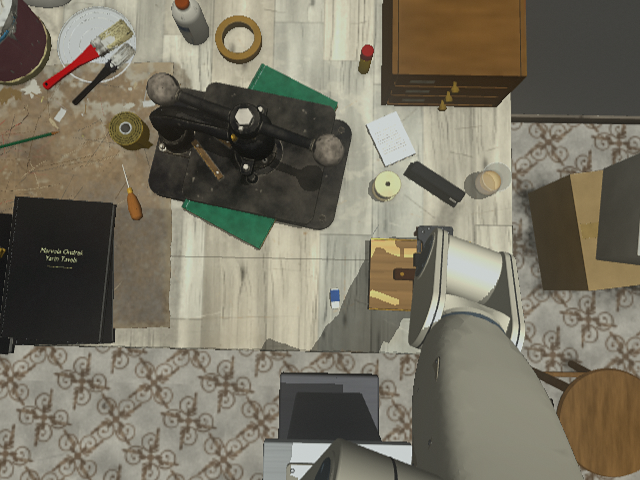

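The board hovers squarely about 20 mm above the book, with its near corner at about (375,375) over the book's corner at (380,420) in the crop. In the top view its left edge is at u≈369, while the book's was at 367. I'll measure the visible edges in the hand before lowering.

```bash
sed -i 's/,zs=None):/,lo=-.85,hi=.85):/; s/np.linspace(-.85,.85,80)/np.linspace(lo,hi,80)/' h.py
```

Run:
```python
from h import *
c=dict(np.load("top7.npz")); h=cv2.cvtColor(c["img"],cv2.COLOR_RGB2HSV)
g=(512.2,-165.2,210,151,89.05)
zt=.0623-.0247+.012
P=cloud(c); print("board top z",np.median(P[262:290,376:388,2]),zt)
e=edges(c,0,zt,0,h[...,1],g,lo=.6,hi=.95); print("yp,ym near xp",e["yp"],e["ym"])
print("xp",edges(c,0,zt,0,h[...,1],g)["xp"])
c=dict(np.load("top0.npz"));V=cv2.cvtColor(c["img"],cv2.COLOR_RGB2HSV)[...,2]
e=edges(c,0,.016,0,V,(511.3,-165.4,210,151,89.05),lo=.6,hi=.95);print("book",e["yp"],e["ym"])
for n in (0,6):
    c=dict(np.load(f"scene{n}.npz"));Z=cv2.cvtColor(c["img"],cv2.COLOR_RGB2HSV)[...,1 if n else 2]
    print("scene",n,edges(c,0,zt if n else .016,0,Z,g))
```

```text
board top z 0.04995299536528704 0.049600000000000005
yp,ym near xp (np.float64(-0.65), np.float64(0.7), 80) (np.float64(2.0), np.float64(-1.18), 80)
xp (np.float64(0.86), np.float64(0.21), 80)
book (np.float64(0.39), np.float64(-0.78), 67) (np.float64(1.13), np.float64(-1.27), 80)
scene 0 {'xp': (np.float64(-2.19), np.float64(0.18), 70), 'xm': (np.float64(4.87), np.float64(0.32), 78), 'yp': (np.float64(8.45), np.float64(0.26), 51), 'ym': (np.float64(1.51), np.float64(0.09), 80)}
scene 6 {'xp': (np.float64(0.85), np.float64(-0.59), 20), 'xm': (np.float64(6.72), np.float64(-1.52), 39), 'yp': (np.float64(5.87), np.float64(0.4), 28), 'ym': (np.float64(3.9), np.float64(0.9), 67)}
```

jog_arm(segments="0 -0.0012 0.003 0 0 0;0 -0.0012 0.009 0 0 0;0 -0.0012 0.014 0 0 0;0 -0.0012 0.017 0 0 0;0 -0.0012 0.0185 0 0 0;0 -0.0012 0.0185 0 0 0;0 -0.0012 0.0185 0 0 0;0 -0.0012 0.0185 0 0 0")

```text
t: 14.05
tool_pos: [0.5108, -0.1652, 0.0433]
eef_rot: [0.0, 0.713, 0.701, 0.0]
contact_force: [-0.9, -0.3, -5.7]
gripper_width: 0.271
finger_force: 30.0
```

Run:
```python
from h import *
c=load("top",8); h=cv2.cvtColor(c["img"],cv2.COLOR_RGB2HSV)
s=readout.observe();p=s["tool_pos"];print(p.round(4),s["contact_force"].round(1))
g=(511.3,-165.4,210,151,89.05); zt=p[2]-.0247+.012
for ch in (1,2):
    e=edges(c,0,zt,0,h[...,ch],g,lo=.6,hi=.95); print("yp,ym near xp",e["yp"],e["ym"],"xp",edges(c,0,zt,0,h[...,ch],g)["xp"])
c0=dict(np.load("top0.npz"));V=cv2.cvtColor(c0["img"],cv2.COLOR_RGB2HSV)[...,2]
e=edges(c0,0,.016,0,V,g,lo=.6,hi=.95);print("book",e["yp"],e["ym"],edges(c0,0,.016,0,V,g)["xp"])
c=load("scene",8)
a=c0["img"][225:325,345:425,::-1];b=load("top",9)["img"][225:325,345:425,::-1]
s=cv2.resize(c["img"][190:255,330:435,::-1],(800,495),interpolation=2)
cv2.imwrite("pics/s8.png",s);cv2.imwrite("pics/t8.png",cv2.resize(np.hstack([a,b]),(800,500),interpolation=2))
```

```text
[ 0.5108 -0.1652  0.0434] [-0.3 -0.4 -5.3]
yp,ym near xp (np.float64(-2.27), np.float64(2.0), 80) (np.float64(-0.94), np.float64(0.39), 80) xp (np.float64(1.13), np.float64(0.17), 80)
yp,ym near xp (np.float64(-3.33), np.float64(1.35), 71) (np.float64(0.81), np.float64(-1.75), 73) xp (np.float64(0.19), np.float64(-0.37), 68)
book (np.float64(0.39), np.float64(-0.78), 67) (np.float64(1.13), np.float64(-1.27), 80) (np.float64(2.06), np.float64(0.36), 79)
```

View pics/t8.png

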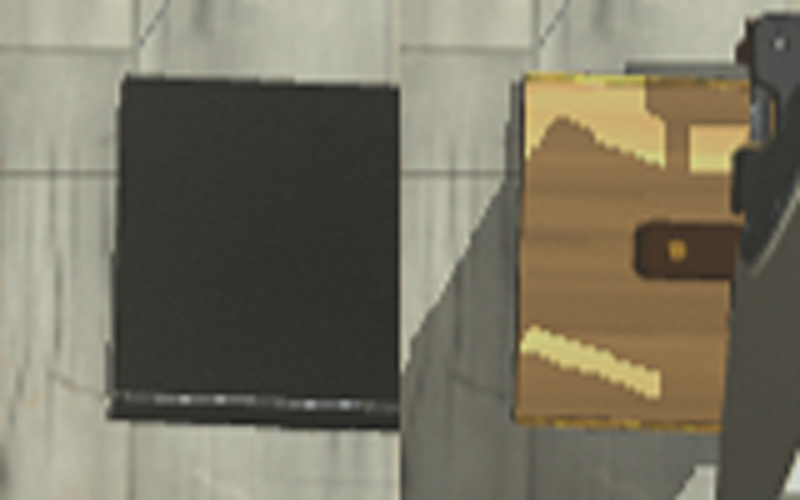

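View pics/s8.png

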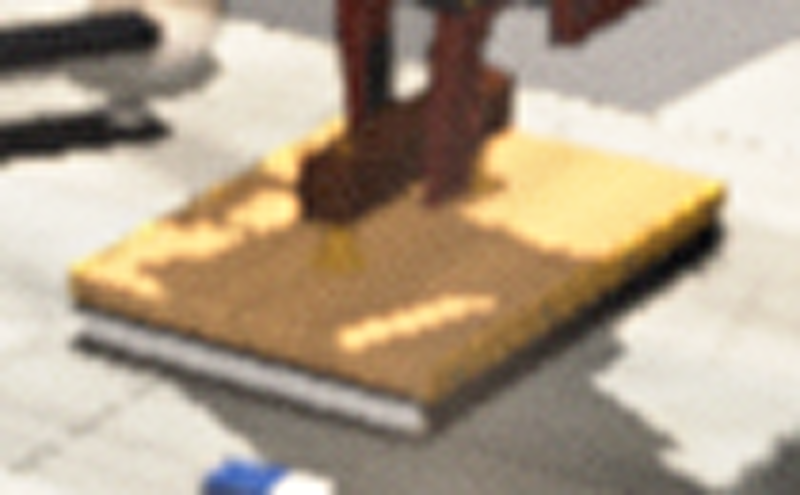

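Left half is the book before, right half the board now. The board's left edge (x≈123 to 116) matches the book's (123 to 112 including its side face). The front edges agree (422 against 420), and the rear edges are at 73 against 75, as expected from the height difference. The scene crop shows it flush with a small gap. Now I'll lower gently.

jog_arm(segments="0 0.0004 0.0005 0 0 0;0 0.0004 0.001 0 0 0;0 0.0004 0.0015 0 0 0;0 0.0004 0.0019 0 0 0;0 0.0004 0.0022 0 0 0;0 0.0004 0.0022 0 0 0;0 0.0004 0.0022 0 0 0")

```text
t: 14.9
tool_pos: [0.511, -0.1651, 0.041]
eef_rot: [-0.0, 0.713, 0.701, 0.0]
contact_force: [-0.2, -0.9, -5.8]
gripper_width: 0.276
finger_force: 30.0
```

jog_arm(segments="0 0 0.0002 0 0 0;0 0 0.0004 0 0 0;0 0 0.0006 0 0 0;0 0 0.0008 0 0 0;0 0 0.0008 0 0 0;0 0 0.0008 0 0 0")

```text
t: 15.5
tool_pos: [0.511, -0.1652, 0.0408]
eef_rot: [0.0, 0.713, 0.701, 0.0]
contact_force: [-3.7, 0.8, 5.6]
gripper_width: 0.272
finger_force: 30.0
```

The board is touching the book, so I'll release it and retreat.

jog_arm(segments="0 0 -0.0003 0 0 0;0 0 -0.0003 0 0 0;0 0 -0.0003 0 0 0;0 0 -0.0003 0 0 0;0 0 -0.0003 0 0 0;0 0 -0.0003 0 0 0", jaw=0.55)

```text
t: 16.1
tool_pos: [0.511, -0.1652, 0.0404]
eef_rot: [-0.0, 0.713, 0.701, 0.0]
contact_force: [0.3, 0.0, -0.5]
gripper_width: 0.548
finger_force: 0.0
```

jog_arm(segments="0 0 -0.005 0 0 0;0 0 -0.02 0 0 0;0 0 -0.05 0 0 0;0 0 -0.09 0 0 0;0 0 -0.13 0 0 0;0.04 0 -0.14 0 0 0;0.08 0 -0.14 0 0 0;0.12 0 -0.14 0 0 0;0.16 0 -0.14 0 0 0;0.2 -0.03 -0.14 0 0 0;0.24 -0.05 -0.14 0 0 0;0.28 -0.07 -0.14 0 0 0;0.31 -0.08 -0.14 0 0 0;0.34 -0.08 -0.14 0 0 0;0.34 -0.08 -0.14 0 0 0;0.34 -0.08 -0.14 0 0 0")

```text
t: 17.7
tool_pos: [0.4366, 0.1764, 0.1813]
eef_rot: [0.0, 0.712, 0.702, 0.0]
contact_force: [0.1, -0.0, -0.2]
gripper_width: 0.548
finger_force: 0.0
```

Run:
```python
from h import *
c=load("top",10); h=cv2.cvtColor(c["img"],cv2.COLOR_RGB2HSV)
g=(511.3,-165.4,210,151,89.05)
print(edges(c,0,.028,0,h[...,1],g))
c0=dict(np.load("top0.npz"));print(edges(c0,0,.016,0,cv2.cvtColor(c0["img"],cv2.COLOR_RGB2HSV)[...,2],g))
P=cloud(c);print("tilt check z",[round(float(P[v,u,2]),4) for u,v in((378,250),(455,252),(378,300),(455,303))])
s=load("scene",10)
cv2.imwrite("pics/f.png",np.hstack([cv2.resize(c["img"][225:325,345:485,::-1],(400,286),interpolation=2),cv2.resize(s["img"][180:255,330:435,::-1],(400,286),interpolation=2)]))
```

```text
{'xp': (np.float64(1.23), np.float64(0.07), 80), 'xm': (np.float64(-0.8), np.float64(0.52), 80), 'yp': (np.float64(0.43), np.float64(-0.11), 80), 'ym': (np.float64(-0.2), np.float64(0.06), 80)}
{'xp': (np.float64(2.06), np.float64(0.36), 79), 'xm': (np.float64(0.82), np.float64(0.33), 79), 'yp': (np.float64(-0.6), np.float64(0.13), 64), 'ym': (np.float64(-0.57), np.float64(0.08), 80)}
tilt check z [0.0256, 0.0321, 0.029, 0.0319]
```

View pics/f.png

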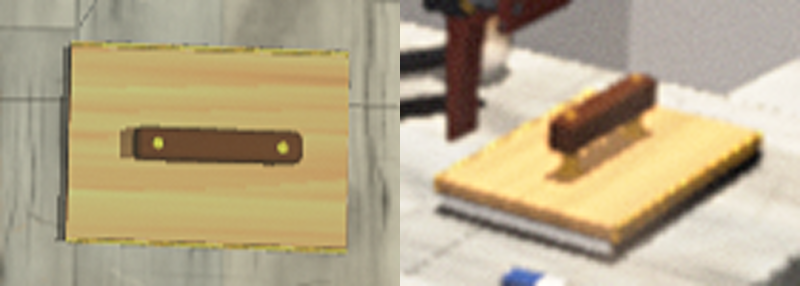

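The board sits square on the book. In the top crop its corners are at about (70,42), (348,52), (345,252) and (66,240), with only the book's left side face showing. In the scene crop the edges line up all round. The relative offsets I measured are about 1 mm or less, and the robot is clear of everything.

```bash
python3 -c "
from cell import manip, viewer, readout
print(manip.hand_in())"
```

```text
the job is handed in; nothing more can be done
None
```

The job is handed in (no verdict was returned): the eraser lies on the bare bench, and the pressing board sits face up on the book, flush to within about 1 mm by camera measurement, finished at 17.7 s of the 62 s allowed.

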